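# Park the bench magnifier and bolt it up

## Task

Park the bench magnifier: lift its counterweighted arm by the orange grip bar until it has gone past its balance point and rests fully up by itself with nothing touching it, and then push the red-knobbed parking bolt across until its tip is fully home in the brass keeper. Let go of everything and leave the glassware and the other things on the bench where they are.

Things in the scene. Friction and masses are not known exactly. Their poses are not given: they have to be found in the camera images.
- stand: the magnifier's fixed stand: grey base plate 190 x 240 x 15 mm with white uprights. Origin on the bench under the pivot, z up. From the pivot the lowered arm points along the stand's own -x; the hinge axis runs along its y; the parking bolt lies 100 mm out along its +x, on a pedestal on the +y side, and the brass keeper is on the -y side
- pivot (a point): middle of the magnifier's hinge axis, 120 mm above the stand's origin; it does not move
- grip (a point): middle of the orange grip bar at the end of the magnifier arm: a round bar 14 mm thick and 90 mm long along the stand's y, 155 mm from the pivot, held at its two ends only (struts 45 mm either side of the middle). The lens frame's edge is 35 mm from the bar's axis, on the pivot's side. With the arm down the bar is 120 mm above the bench, with the arm up about 274 mm. This point moves with the arm
- magnifier (a joint): arm angle: 0 = down and level (start, on its stop), grows as the grip rises, 1.45 rad = fully up, nearly upright. The dark counterweight is on a 116 mm tail, upright when the arm is down (top 236 mm above the bench: keep clear) and lying back along the stand's +x when up. Balance point near 0.55 rad: below it falls back, above it goes on up by itself, damped. About 1 N at the grip lifts it
- knob (a point): centre of the bolt's red upright knob: a cylinder 18 mm across and 33 mm high, standing on a thin stem on the bolt, centre 188 mm above the bench (underside 172, top 205 mm); the dark guide staples below reach 163 mm. Moves with the bolt
- bolt (a joint): how far the parking bolt has been pushed from its drawn-back stop, in m, along the stand's -y: 0 = fully back, 0.055 = fully home against its stop. The bolt is a steel rod 14 mm across; it stays where it is left; about 3 N slides it. Pushed across, it bars the way of the counterweight's tail: over the lying tail it locks the arm up; pushed too early it keeps the arm from going up
- keeper (a point): middle of the mouth of the brass keeper staple that the bolt's tip enters, 16 mm deep along the stand's -y, 150 mm above the bench; the tip reaches the mouth at a bolt travel of 0.037 and comes out flush at the far end at 0.053
- slide_tray: white plastic tray 100 x 110 x 22 mm with three glass slides, on the bench under the magnifier; leave alone. Origin under its centre
- beaker: glass beaker 76 mm across, 110 mm high; leave alone. Origin under its centre
- reagent_bottle: amber bottle 60 mm across, 130 mm high plus cap; leave alone. Origin under its centre
- petri_dishes: stack of three petri dishes 90 mm across, 45 mm high; leave alone. Origin under its centre
- tweezers: steel tweezers 130 mm long, lying flat; leave alone
- slide_box: closed wooden slide box 100 x 80 x 39 mm; leave alone. Origin under its centre

How it is judged (in metres and radians):
On the way, in this order (a step that is already met when the one before it is completed fails the run):
1. the magnifier arm rests fully up by itself, untouched by the robot, with the bolt not yet in the keeper (value of joint magnifier above 1.3 rad and value of joint bolt below 0.036 m and contact force between stand and the fingers below 0.2 N and contact force between stand and the arm below 0.2 N), for 0.3 s.
2. the bolt's tip is fully in the keeper while the arm is up (value of joint magnifier above 1.3 rad and value of joint bolt above 0.05 m), for 0.2 s.
At the end, for the whole second after the job is handed in: the magnifier arm rests up (above 1.3 rad of 1.45) and still, and the bolt is pushed at least 50 of its 55 mm, its tip through the keeper, and still (all of step 2 and velocity of joint magnifier between -0.1 and 0.1 rad/s and velocity of joint bolt between -0.01 and 0.01 m/s); the robot touches nothing.
It fails at once if a bystander (tray, beaker, bottle, dishes, tweezers or slide box) moved by more than 30 mm (distance of any of slide_tray, beaker, reagent_bottle, petri_dishes, tweezers, slide_box from where it was at the start of the episode above 0.03 m).
It also fails if it takes over 54 s, if anything falls off the work surface, if the arm or the gripper's body presses on something with over 40 N, if the wrist force passes 120 N, or if a joint passes its speed limit or range.

## Robot

A 6-joint arm with a two-finger parallel gripper is mounted at the origin on the work surface. World frame = base frame: x ahead of the robot, y to its left, z up, the work surface at z = 0. Lengths are in mm, angles in degrees, forces in N, time in s.
With the tool pointing down it reaches from about 300 to 750 mm from the base axis. Payload 8.5 kg.
Tool frame: the origin (TCP) lies on the centre line of the jaws, within the pads' length; the fingertips stand 19 mm ahead of it and the grasp point (between the pads) is the TCP; z points along the fingers, y is the direction in which the jaws open and shut (so a half turn about z gives the same grasp; the last joint's range is limited). The gripper opens to 85 mm and grips with 20 to 120 N. Pads are 22 mm wide; open, the fingers measure 114 mm over their backs; the gripper's body (76 mm by 85 mm) begins 54 mm behind the grasp point. The pads swing forward as they close: fully open they stand 13 mm farther back than shut.
Start: joints at [55.101, 21.807, 74.336, -0, 83.858, -12.336], TCP at [211.025, 507.887, 250.322] pointing down, gripper open.
Joint ranges: [-178.18, 178.18], [-50.72, 133.34], [12.68, 142.11], [-81.47, 261.47], [9.98, 163.14], [-165.26, 165.26]. Speed limits (degrees/s): [136.94, 136.94, 180, 180, 180, 180].

## Interface

Orientations are given as [roll, pitch, yaw] about the fixed x, y, z axes, in that order (R = Rz(yaw) Ry(pitch) Rx(roll)).
In Python, from station import r gives the robot as it stands. The module is installed in compiled form; this text tells all that it offers.
- The arm moves only by the tool play_rows, never from a script. Its argument "steps" is a list of rows, each a list of 4 numbers: the shift along the tool's x, y, z in mm, then the turn about the tool's z in degrees. In form: [[tx, ty, tz, turn], ...]. A call has 1 to 5 rows; each row shifts and turns the commanded pose from where the row before left it, along the tool's axes as they then stand; what a row does not reach is not made up. A row lasts 1/10 s, in which the tool goes at most 50 mm and 8.59 degrees, less where a joint would pass 70% of its speed; a pose out of reach is approached as far as the arm can. A call with a gripper value outside its range is refused whole. "claw" is the gripper command: -1 is fully open, 1 is shut, values between are in proportion, set as the call begins (left out, the last holds). The fingers move at their own pace and stop on an object; "newtons" is the grip in N (left out, the last holds). Time passes only in rows, so rows that do not move let the fingers close. It gives the time, the measured TCP pose, the force and the opening at its end, in the units of the state.
- r.state(): the state, without advancing time (a new reading comes with each control period).
- r.capture(name): name is "side" or "top"; returns the picture (400x640x3 uint8, red, green, blue); there is no depth.
- r.camera_model(name): a dict with "intrinsics" (3x3 intrinsics, pixels), "rvec" (rotation vector, rad) and "tvec" (3), from world to camera coordinates, as OpenCV has them. Camera axes: x right, y down, z forward; pixel columns grow to the right and rows downward; lengths in mm; the calibration is good to about 2 mm. A picture is of the moment at which its call begins. camera_model takes no time and is no camera call.
- r.job_done(): hands the job in, once; it reports no verdict.
The state is a dict: "time": time; "joint_positions": joint angles; "dq": joint speeds; "joint_torque": joint torques, N m; "tcp_pos": TCP position; "eef_rot": TCP orientation; "contact_force": force on the tool from outside, world axes, zero at the start; "ft_torque": the same for the moment, N m; "opening": opening from 0.0 (shut) to 1.0 (fully open).
Only numpy, scipy, OpenCV 4.12 (cv2) and the standard library are available. Lean on these libraries where they do the work, as an engineer would, in place of code of your own. Each camera call takes 0.05 s, during which the arm holds its last target.

## Working session

There is one attempt and no reset: what is moved stays moved. The work goes in short steps, Python scripts to look and compute and a tool call to move; the robot and the scene stay as the last step left them, time stands still between calls to the robot, and variables do not carry over. Pictures are saved under pics/ and viewed, and the job is handed in when it is done.

Besides the shell and the picture viewer there is one more tool, called after ">>>" as a command line: name --pt "numbers of a row" for each row, then --argument value for the rest. play_rows: Moves the arm, as the interface text tells. Its arguments: {"type":"object","properties":{"steps":{"type":"array","items":{"type":"array","items":{"type":"number"}}},"claw":{"type":"number"},"newtons":{"type":"number"}},"required":["steps"]}

```bash
mkdir -p pics; python3 - <<'E'
from station import r
import cv2
for n in("side","top"):
    im=r.capture(n); cv2.imwrite(f"pics/{n}0.png",im[:,:,::-1])
    print(n,r.camera_model(n))
print(r.state())
E
```

```text
side {'intrinsics': array([[424.72199789,   0.        , 324.96497903],
       [  0.        , 424.72199789, 200.06926948],
       [  0.        ,   0.        ,   1.        ]]), 'rvec': array([ 2.32082843, -0.11806797,  0.03210109]), 'tvec': array([-509.17175719,  178.59925172, 1383.16262171])}
top {'intrinsics': array([[509.67354389,   0.        , 320.06291413],
       [  0.        , 509.67354389, 204.99525604],
       [  0.        ,   0.        ,   1.        ]]), 'rvec': array([ 2.1507075 , -2.19113367,  0.12670949]), 'tvec': array([  36.94890024,  514.43603894, 1488.10204893])}
{'time': 0.1, 'joint_positions': array([ 5.51036263e+01,  2.18376946e+01,  7.43768640e+01,  3.64437213e-04,
        8.38590736e+01, -1.23372550e+01]), 'dq': array([ 0.01188863, -0.14746361, -0.0633084 , -0.04697404, -0.08665353,
        0.09396227]), 'joint_torque': array([ 4.19221848e-03, -4.49219441e+01, -2.31657976e+01, -1.07460269e-04,
        3.65089378e-03, -1.23422475e-05]), 'tcp_pos': array([210.88218242, 507.7217724 , 249.78909452]), 'eef_rot': array([-1.79928146e+02, -1.60866036e-02,  1.57440832e+02]), 'contact_force': array([-0.84266822,  0.11692732, -0.52491363]), 'ft_torque': array([-0.03365866, -0.00637155, -0.00172595]), 'opening': 0.9983716029974261}
```

View pics/side0.png

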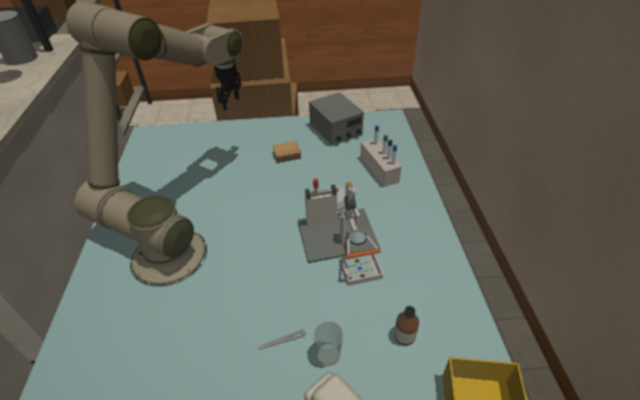

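View pics/top0.png

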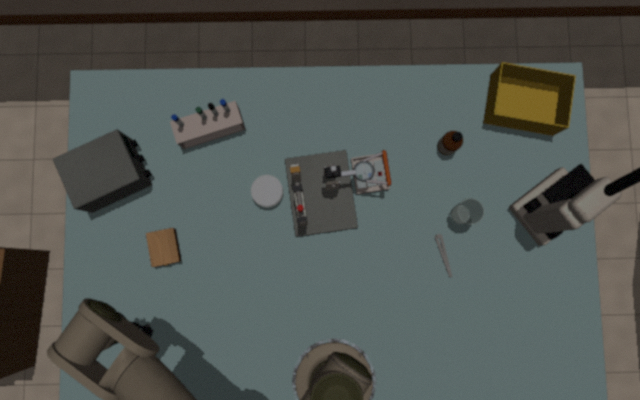

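```bash
python3 - <<'E'
import cv2
a=cv2.imread("pics/top0.png")[130:250,240:410]; cv2.imwrite("pics/topc0.png",cv2.resize(a,None,fx=4.7,fy=4.7,interpolation=cv2.INTER_CUBIC))
a=cv2.imread("pics/side0.png")[165:295,285:400]; cv2.imwrite("pics/sidec0.png",cv2.resize(a,None,fx=4.6,fy=4.6,interpolation=cv2.INTER_CUBIC))
E
```

```text
(no output)
```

View pics/topc0.png

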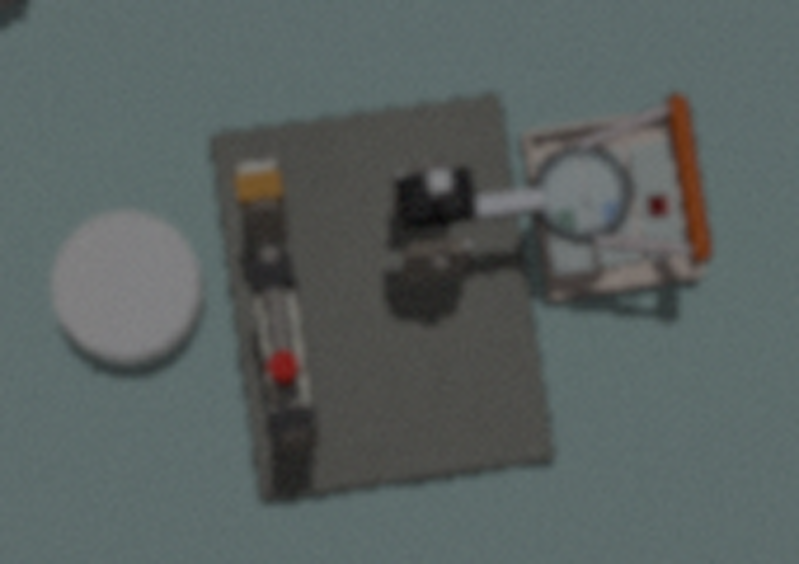

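View pics/sidec0.png

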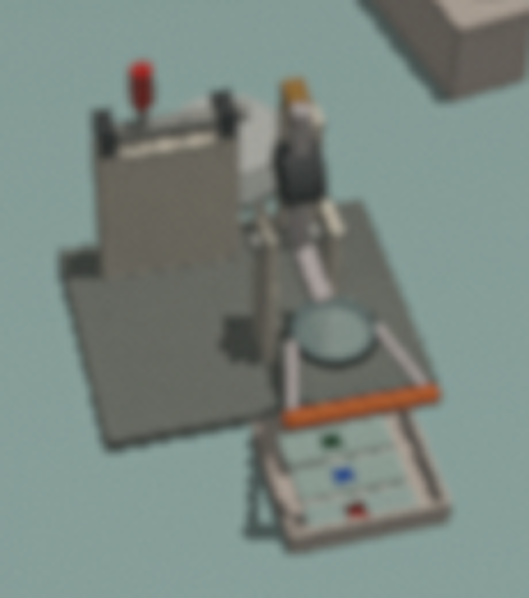

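```bash
cat > h.py <<'E'
import numpy as np,cv2
from station import r
def cm(n):
    m=r.camera_model(n);R=cv2.Rodrigues(m["rvec"])[0];return m["intrinsics"],R,np.asarray(m["tvec"])
def onz(n,u,v,z):
    K,R,t=cm(n);d=R.T@np.linalg.inv(K)@np.array([u,v,1.]);c=-R.T@t
    return c+d*(z-c[2])/d[2]
def proj(n,p):
    K,R,t=cm(n);q=K@(R@np.asarray(p,float)+t);return q[:2]/q[2]
def tc(u,v):return 240+u/4.7-.5+.5/4.7,130+v/4.7-.5+.5/4.7
def sc(u,v):return 285+u/4.6-.5+.5/4.6,165+v/4.6-.5+.5/4.6
E
python3 - <<'E'
from h import *
np.set_printoptions(precision=1,suppress=True)
for nm,u,v,z in [("gripfar",680,97,125),("gripnear",702,262,125),("knob",284,365,205),("keeper",259,182,165),("base FL",213,133,15),("base FR",498,97,15),("base NR",552,462,15),("base NL",263,500,15),("cw",432,200,236)]:
    print(nm,onz("top",*tc(u,v),z))
for nm,u,v,z in [("gripfar",438,395,120),("gripnear",286,418,120),("knobtop",141,67,205),("base near-left",108,450,15),("base left back",60,255,15)]:
    print("side",nm,onz("side",*sc(u,v),z))
for n in("side","top"):
    K,R,t=cm(n);print(n,-R.T@t)
E
```

```text
gripfar [ 656.3 -155.4  125. ]
gripnear [ 556.3 -165.3  125. ]
knob [491.   81.9 205. ]
keeper [601.9  95.9 165. ]
base FL [661.6 130.8  15. ]
base FR [682.  -53.3  15. ]
base NR [445.6 -81.9  15. ]
base NL [424.9 101.9  15. ]
cw [577.3  -1.6 236. ]
side gripfar [ 658.  -153.6  120. ]
side gripnear [ 560.5 -161.8  120. ]
side knobtop [491.9  84.7 205. ]
side base near-left [449.8 -91.3  15. ]
side base left back [426.2  97.7  15. ]
side [ 436.9 -933.2 1068.9]
top [ 353.5   43.6 1534.1]
```

>>> play_rows --pt "0 0 -12 -7.2" --pt "0 0 -12 -7.2" --pt "0 0 -12 -7.2" --pt "0 0 -12 -7.2" --claw 0.3 --newtons 20

```text
time: 0.5
tcp_pos: [210.9, 507.8, 298.4]
eef_rot: [-180.0, -0.0, -173.5]
contact_force: [-0.1, 0.3, -1.0]
opening: 0.352
```

>>> play_rows --pt "-20 -44 0 0" --pt "-20 -44 0 0" --pt "-20 -44 0 0" --pt "-20 -44 0 0" --pt "-20 -44 0 0"

```text
time: 1.0
tcp_pos: [334.7, 298.3, 298.2]
eef_rot: [-180.0, -0.0, -173.7]
contact_force: [0.3, 0.8, 0.4]
opening: 0.35
```

>>> play_rows --pt "-20 -44 0 0" --pt "-20 -44 0 0" --pt "-20 -44 0 0" --pt "-20 -44 0 0" --pt "-20 -44 0 0"

```text
time: 1.5
tcp_pos: [458.2, 90.3, 298.2]
eef_rot: [180.0, -0.0, -173.8]
contact_force: [0.5, 0.3, -0.4]
opening: 0.346
```

>>> play_rows --pt "-20 -44 0 0" --pt "-20 -44 0 0" --pt "-20 -44 0 0" --pt "-20 -44 0 0" --pt "-20 -44 0 0"

```text
time: 2.0
tcp_pos: [581.5, -117.5, 297.9]
eef_rot: [180.0, -0.0, -173.8]
contact_force: [0.2, 0.2, 0.6]
opening: 0.35
```

>>> play_rows --pt "-20 -40 0 0" --pt "0 0 0 0" --pt "0 0 0 0"

```text
time: 2.3
tcp_pos: [605.2, -153.8, 297.2]
eef_rot: [179.9, -0.1, -173.8]
contact_force: [-0.1, 1.0, -0.4]
opening: 0.352
```

```bash
python3 - <<'E'
from h import *
np.set_printoptions(precision=1,suppress=True)
s=r.state();print(s["tcp_pos"],s["eef_rot"],s["joint_positions"])
for n,(a,b,c,d) in(("top",(130,250,270,440)),("side",(165,295,285,430))):
    im=r.capture(n)[:,:,::-1]; cv2.imwrite(f"pics/{n}1.png",cv2.resize(im[a:b,c:d],None,fx=4.5,fy=4.5,interpolation=cv2.INTER_CUBIC))
E
```

```text
[ 605.2 -153.8  297.2] [ 179.9   -0.1 -173.8] [ -25.1   28.3   56.     0.    95.9 -121.3]
```

View pics/side1.png

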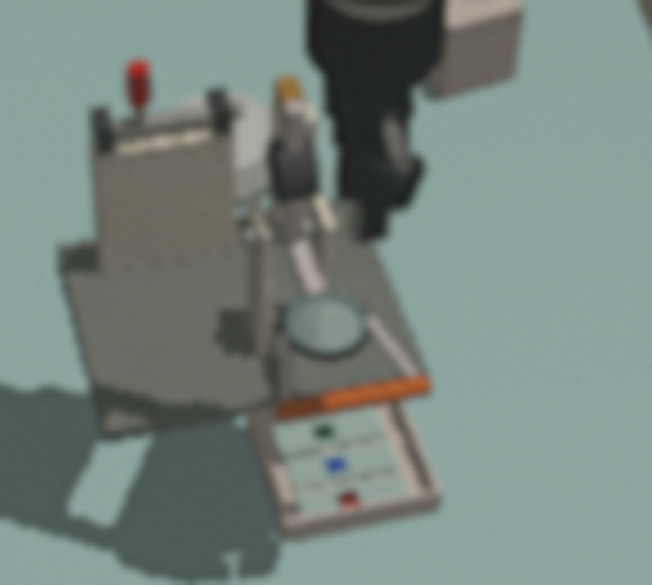

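View pics/top1.png

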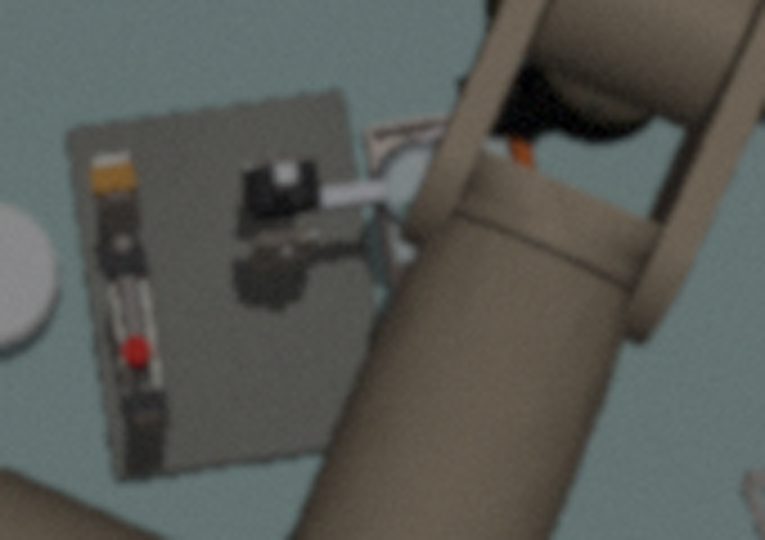

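```bash
python3 - <<'E'
from h import *
p=np.array([605.2,-153.8,297.2]);a=np.radians(186.2)
x=np.array([np.cos(a),np.sin(a),0]);y=np.array([np.sin(a),-np.cos(a),0])
def c(q):q=proj("side",q);return ((q-np.array([285,165])+.5)*4.5-.5).round()
for s in(-1,1):
  for k in(15,29):
    for w in (-11,11): print(s,k,w,c(p+s*k*y+w*x+[0,0,-12]))
# grip ends prediction
g=np.array([607.5,-159,120])
for s in(-45,45): print(c(g+s*x))
E
```

```text
-1 15 -11 [386. 225.]
-1 15 11 [349. 231.]
-1 29 -11 [392. 242.]
-1 29 11 [355. 248.]
1 15 -11 [371. 190.]
1 15 11 [335. 195.]
1 29 -11 [365. 174.]
1 29 11 [329. 179.]
[420. 388.]
[284. 411.]
```

>>> play_rows --pt "-2 -4 40 0" --pt "0 0 40 0" --pt "0 0 30 0" --pt "0 0 20 0" --pt "0 0 0 0"

```text
time: 2.9
tcp_pos: [606.3, -155.2, 166.2]
eef_rot: [179.8, -0.2, -173.7]
contact_force: [0.1, 0.3, 1.4]
opening: 0.354
```

```bash
python3 - <<'E'
from h import *
np.set_printoptions(precision=1,suppress=True)
s=r.state();print(s["tcp_pos"],s["eef_rot"],s["joint_positions"])
for n,(a,b,c,d) in(("side",(165,295,285,430)),):
    im=r.capture(n)[:,:,::-1]; cv2.imwrite(f"pics/{n}2.png",cv2.resize(im[a:b,c:d],None,fx=4.5,fy=4.5,interpolation=cv2.INTER_CUBIC))
E
```

```text
[ 606.3 -155.2  166.2] [ 179.8   -0.2 -173.7] [ -25.2   33.3   68.9    0.    78.2 -121.5]
```

View pics/side2.png

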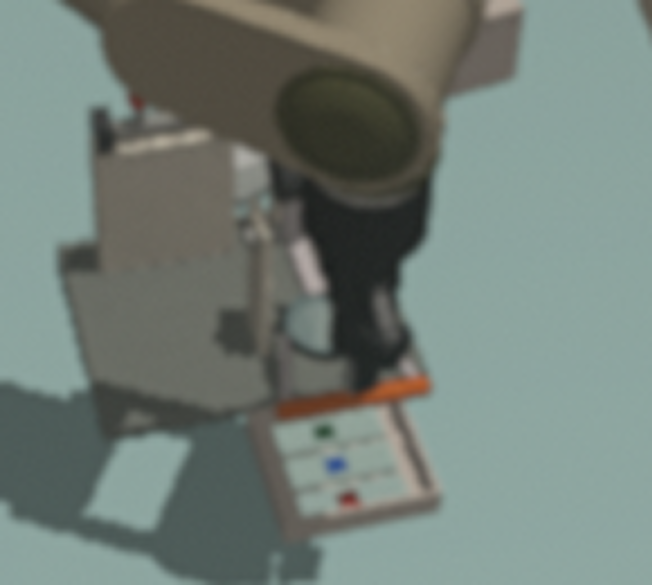

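>>> play_rows --pt "-1 -3 16 0" --pt "0 0 10 0" --pt "0 0 10 0" --pt "0 0 0 0"

```text
time: 3.35
tcp_pos: [608.5, -159.4, 131.6]
eef_rot: [179.9, -0.1, -173.7]
contact_force: [-0.2, 0.2, -0.8]
opening: 0.351
```

```bash
python3 - <<'E'
from h import *
np.set_printoptions(precision=1,suppress=True)
s=r.state();print(s["tcp_pos"],s["eef_rot"],s["contact_force"])
for n,(a,b,c,d) in(("side",(205,295,325,400)),):
    im=r.capture(n)[:,:,::-1]; cv2.imwrite(f"pics/{n}3.png",cv2.resize(im[a:b,c:d],None,fx=6.5,fy=6.5,interpolation=cv2.INTER_CUBIC))
E
```

```text
[ 608.5 -159.4  131.6] [ 179.9   -0.1 -173.7] [-0.2  0.2 -0.8]
```

View pics/side3.png

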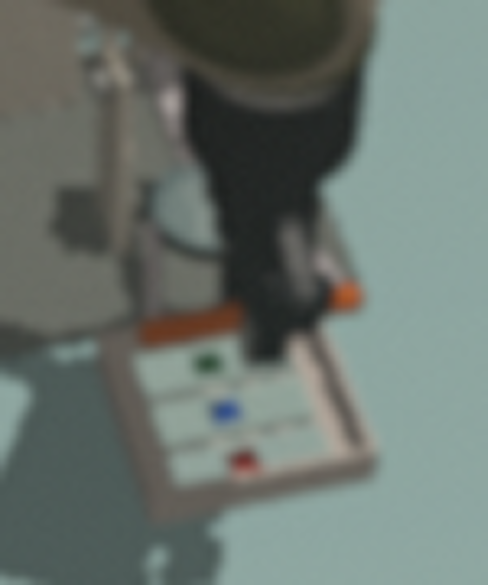

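>>> play_rows --pt "0 0 4 0" --pt "0 0 0 0" --pt "0 0 0 0" --pt "0 0 0 0" --pt "0 0 0 0" --claw 1 --newtons 20

```text
time: 3.9
tcp_pos: [609.1, -157.2, 129.4]
eef_rot: [179.8, 0.1, -173.7]
contact_force: [-0.8, 12.2, 6.4]
opening: 0.15
```

>>> play_rows --pt "0 1.7 -7.7 0" --pt "0 0.6 -7.7 0" --pt "0 1 -7.7 0" --pt "0 1.3 -7.6 0" --pt "0 1.7 -7.5 0"

```text
time: 4.4
tcp_pos: [608.4, -152.4, 166.8]
eef_rot: [179.9, 0.0, -173.7]
contact_force: [2.5, 7.5, -3.6]
opening: 0.153
```

```bash
python3 - <<'E'
from h import *
np.set_printoptions(precision=1,suppress=True)
s=r.state();print(s["tcp_pos"],s["eef_rot"],s["contact_force"],s["opening"])
for n,(a,b,c,d) in(("side",(165,295,285,430)),):
    im=r.capture(n)[:,:,::-1]; cv2.imwrite(f"pics/{n}4.png",cv2.resize(im[a:b,c:d],None,fx=4.5,fy=4.5,interpolation=cv2.INTER_CUBIC))
E
```

```text
[ 608.4 -152.4  166.8] [ 179.9    0.  -173.7] [ 2.5  7.5 -3.6] 0.15327216772659571
```

View pics/side4.png

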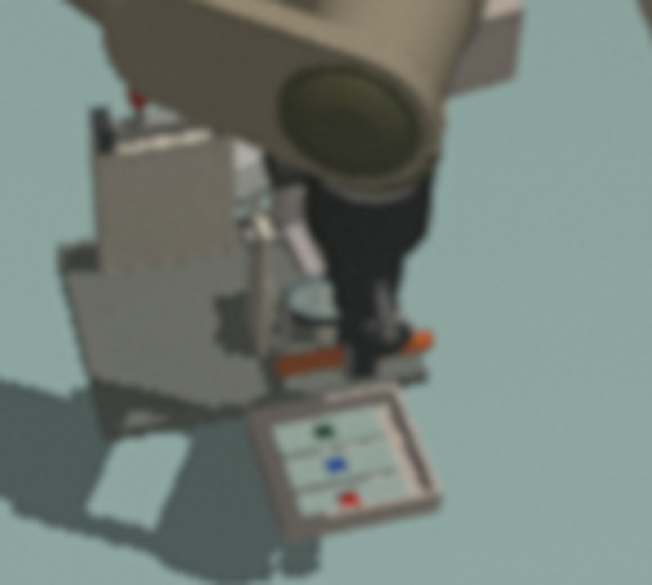

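>>> play_rows --pt "0 2.5 -7.5 0" --pt "0 2.5 -7.3 0" --pt "0 2.8 -7.3 0" --pt "0 3.2 -7 0" --pt "0 3.6 -6.9 0"

```text
time: 4.95
tcp_pos: [606.4, -137.8, 202.5]
eef_rot: [179.9, -0.1, -173.7]
contact_force: [1.3, 8.0, -6.3]
opening: 0.152
```

>>> play_rows --pt "0 3.9 -6.7 0" --pt "0 4.2 -6.5 0" --pt "0 4.5 -6.3 0" --pt "0 4.8 -6.1 0" --pt "0 5.1 -5.8 0"

```text
time: 5.45
tcp_pos: [603.7, -116.0, 233.9]
eef_rot: [179.9, -0.1, -173.7]
contact_force: [-1.3, 5.6, -6.6]
opening: 0.149
```

```bash
python3 - <<'E'
from h import *
np.set_printoptions(precision=1,suppress=True)
s=r.state();print(s["tcp_pos"],s["eef_rot"],s["contact_force"],s["opening"])
for n,(a,b,c,d) in(("side",(165,295,285,430)),):
    im=r.capture(n)[:,:,::-1]; cv2.imwrite(f"pics/{n}5.png",cv2.resize(im[a:b,c:d],None,fx=4.5,fy=4.5,interpolation=cv2.INTER_CUBIC))
E
```

```text
[ 603.7 -116.   233.9] [ 179.9   -0.1 -173.7] [-1.3  5.6 -6.6] 0.14895750299771446
```

View pics/side5.png

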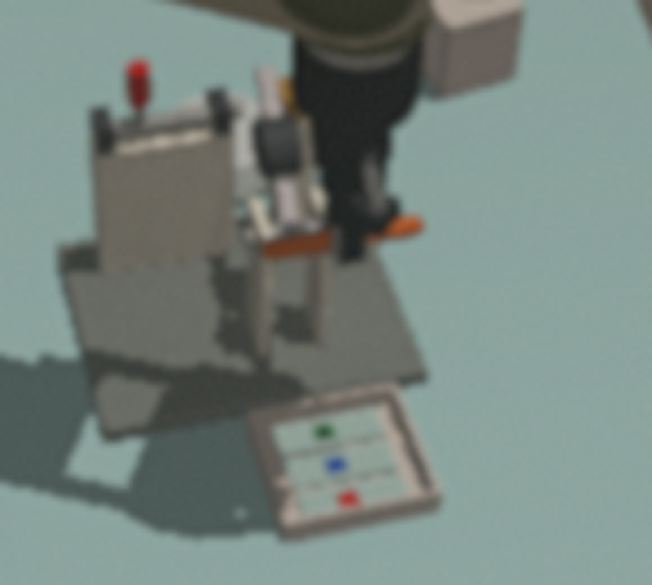

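>>> play_rows --pt "0 1 0 0" --pt "0 0 -10 0" --pt "0 0 -40 0" --pt "0 0 -45 0" --pt "0 0 -45 0" --claw -0.2

```text
time: 6.0
tcp_pos: [603.7, -116.2, 377.1]
eef_rot: [-179.9, 0.1, -173.8]
contact_force: [0.9, -0.2, 0.0]
opening: 0.596
```

```bash
python3 - <<'E'
from h import *
np.set_printoptions(precision=1,suppress=True)
s=r.state();print(s["tcp_pos"],s["eef_rot"],s["contact_force"],s["opening"])
for n,(a,b,c,d) in(("side",(145,275,285,430)),):
    im=r.capture(n)[:,:,::-1]; cv2.imwrite(f"pics/{n}6.png",cv2.resize(im[a:b,c:d],None,fx=4.5,fy=4.5,interpolation=cv2.INTER_CUBIC))
E
```

```text
[ 603.7 -116.2  377.1] [-179.9    0.1 -173.8] [ 0.9 -0.2  0. ] 0.5959751473120486
```

View pics/side6.png

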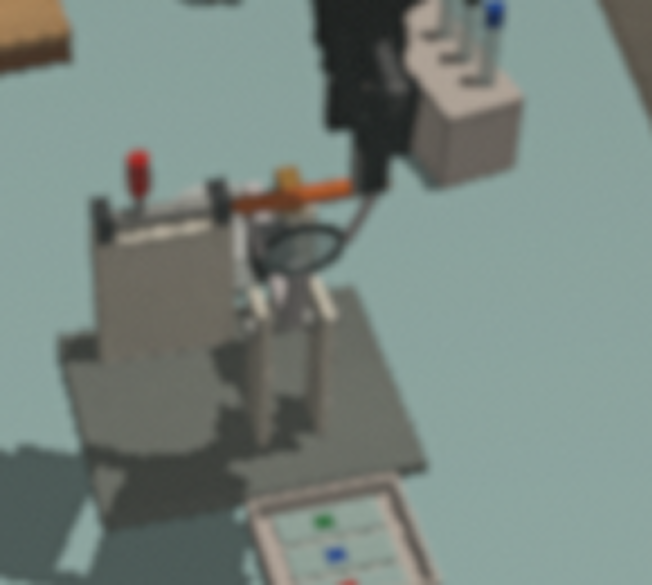

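>>> play_rows --pt "25 42 0 0" --pt "25 42 0 0" --pt "25 42 0 0" --pt "25 42 0 0" --pt "25 42 0 0" --claw 1

```text
time: 6.55
tcp_pos: [455.7, 80.2, 375.0]
eef_rot: [-179.9, 0.1, -173.8]
contact_force: [1.5, 0.4, 0.4]
opening: -0.001
```

>>> play_rows --pt "0 0 40 0" --pt "0 0 40 0" --pt "0 0 0 0" --pt "0 0 0 0"

```text
time: 6.95
tcp_pos: [457.7, 79.0, 295.7]
eef_rot: [-180.0, 0.1, -173.8]
contact_force: [-0.1, -0.3, 0.8]
opening: -0.005
```

```bash
python3 - <<'E'
from h import *
np.set_printoptions(precision=1,suppress=True)
s=r.state();print(s["tcp_pos"],s["eef_rot"],s["contact_force"],s["opening"])
for n,(a,b,c,d) in(("side",(145,275,285,430)),("top",(130,250,270,440))):
    im=r.capture(n)[:,:,::-1]; cv2.imwrite(f"pics/{n}7.png",cv2.resize(im[a:b,c:d],None,fx=4.5,fy=4.5,interpolation=cv2.INTER_CUBIC))
E
```

```text
[457.7  79.  295.7] [-180.     0.1 -173.8] [-0.1 -0.3  0.8] -0.004558282267960165
```

View pics/side7.png

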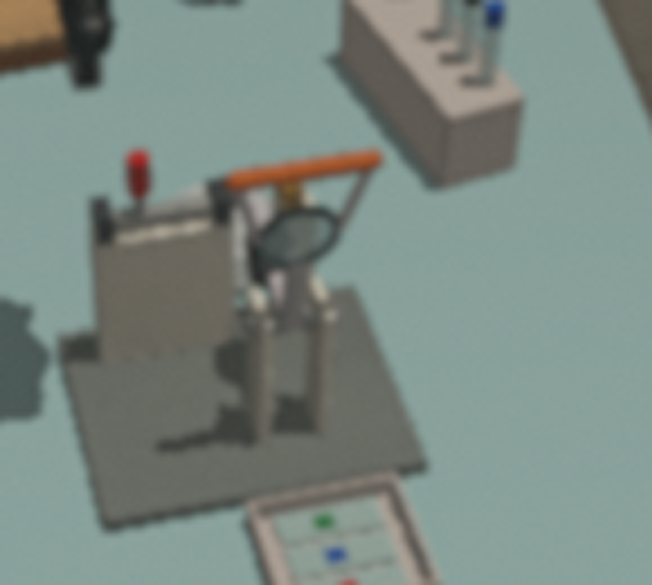

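View pics/top7.png

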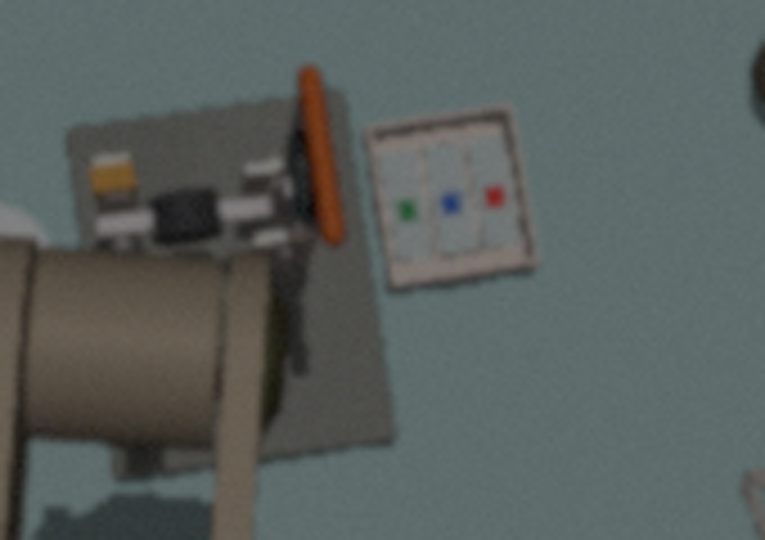

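>>> play_rows --pt "0 0 30 0" --pt "0 0 30 0" --pt "0 0 25 0" --pt "0 0 15 0" --pt "0 0 0 0"

```text
time: 7.55
tcp_pos: [457.5, 79.2, 193.9]
eef_rot: [-180.0, -0.0, -173.8]
contact_force: [0.4, -0.1, -0.6]
opening: -0.004
```

```bash
python3 - <<'E'
from h import *
np.set_printoptions(precision=1,suppress=True)
s=r.state();print(s["tcp_pos"],s["eef_rot"],s["contact_force"],s["opening"])
for n,(a,b,c,d) in(("side",(135,265,270,400)),):
    im=r.capture(n)[:,:,::-1]; cv2.imwrite(f"pics/{n}8.png",cv2.resize(im[a:b,c:d],None,fx=4.5,fy=4.5,interpolation=cv2.INTER_CUBIC))
def c(u,v):return 270+(u+.5)/4.5-.5,130+(v+.5)/4.5-.5
a=onz("top",*c(311,70),276);b=onz("top",*c(335,240),276);print(a,b,(a+b)/2)
E
```

```text
[457.5  79.2 193.9] [-180.    -0.  -173.8] [ 0.4 -0.1 -0.6] -0.003617393827500504
[638.9 -19.8 276. ] [542.6 -30.9 276. ] [590.7 -25.3 276. ]
```

View pics/side8.png

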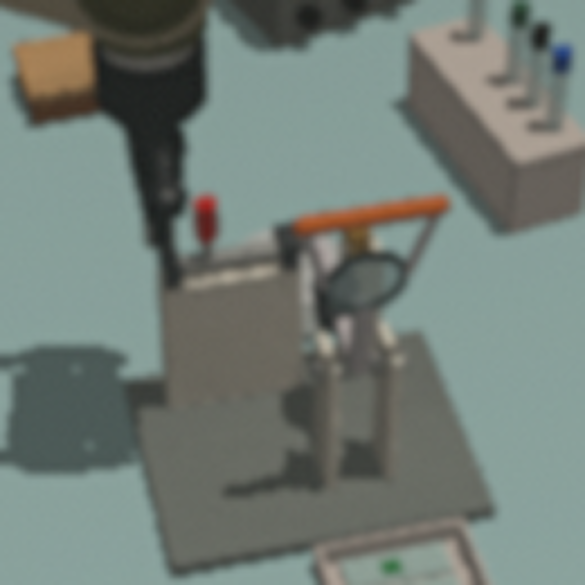

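>>> play_rows --pt "-5 0 0 0" --pt "-5 0 0 0" --pt "-5 0 0 0" --pt "-5 0 0 0" --pt "-5 0 0 0"

```text
time: 8.1
tcp_pos: [482.1, 82.3, 194.1]
eef_rot: [180.0, -0.0, -173.8]
contact_force: [-3.1, -0.6, 2.9]
opening: -0.002
```

```bash
python3 - <<'E'
from h import *
np.set_printoptions(precision=1,suppress=True)
s=r.state();print(s["tcp_pos"],s["eef_rot"],s["contact_force"],s["opening"])
for n,(a,b,c,d) in(("side",(135,265,270,400)),):
    im=r.capture(n)[:,:,::-1]; cv2.imwrite(f"pics/{n}9.png",cv2.resize(im[a:b,c:d],None,fx=4.5,fy=4.5,interpolation=cv2.INTER_CUBIC))
E
```

```text
[482.1  82.3 194.1] [ 180.    -0.  -173.8] [-3.1 -0.6  2.9] -0.0022801055116614135
```

View pics/side9.png

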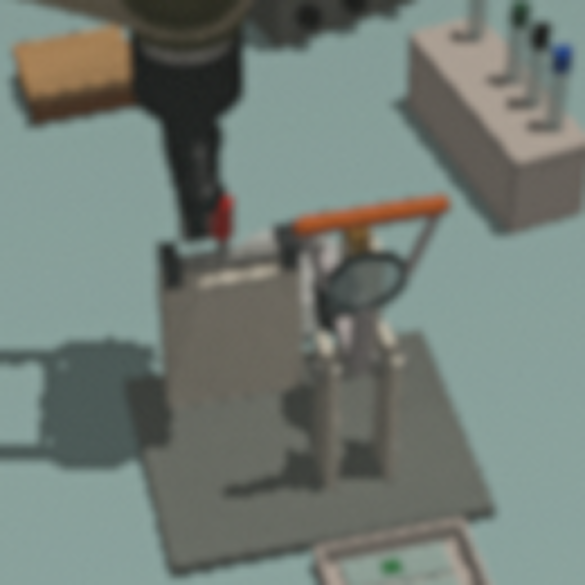

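>>> play_rows --pt "-5 0 0 0" --pt "-5 0 0 0" --pt "-5 0 0 0" --pt "-5 0 0 0" --pt "-5 0 0 0"

```text
time: 8.65
tcp_pos: [507.1, 85.1, 193.8]
eef_rot: [180.0, -0.0, -173.8]
contact_force: [-2.8, 1.2, 1.7]
opening: -0.001
```

>>> play_rows --pt "-5 0 0 0" --pt "-4 0 0 0" --pt "-3 0 0 0"

```text
time: 8.95
tcp_pos: [517.1, 86.2, 193.7]
eef_rot: [180.0, -0.3, -173.7]
contact_force: [-22.7, -1.8, 12.5]
opening: -0.001
```

>>> play_rows --pt "-2 0 0 0" --pt "-2 0 0 0"

```text
time: 9.15
tcp_pos: [517.5, 86.3, 193.7]
eef_rot: [-180.0, -0.8, -173.7]
contact_force: [-38.5, -4.9, 20.8]
opening: -0.004
```

```bash
python3 - <<'E'
from h import *
np.set_printoptions(precision=1,suppress=True)
s=r.state();print(s["tcp_pos"],s["eef_rot"],s["contact_force"],s["ft_torque"])
for n,(a,b,c,d) in(("side",(135,265,270,400)),("top",(130,250,270,440))):
    im=r.capture(n)[:,:,::-1]; cv2.imwrite(f"pics/{n}10.png",cv2.resize(im[a:b,c:d],None,fx=4.5,fy=4.5,interpolation=cv2.INTER_CUBIC))
E
```

```text
[517.5  86.3 193.7] [-180.    -0.8 -173.7] [-38.5  -4.9  20.8] [-0.7  5.7  0. ]
```

View pics/side10.png

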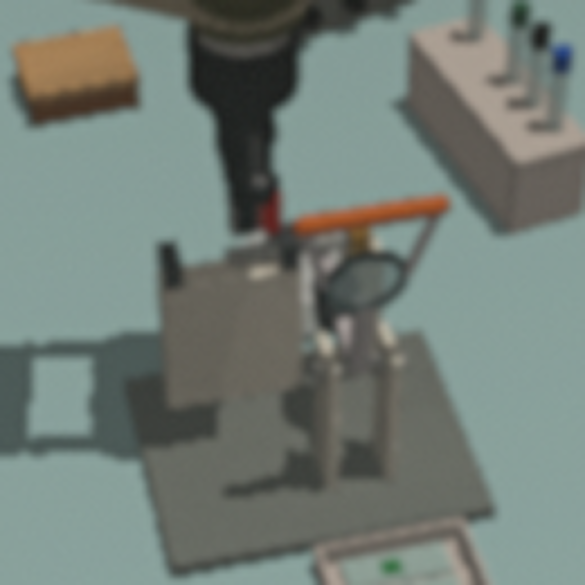

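View pics/top10.png

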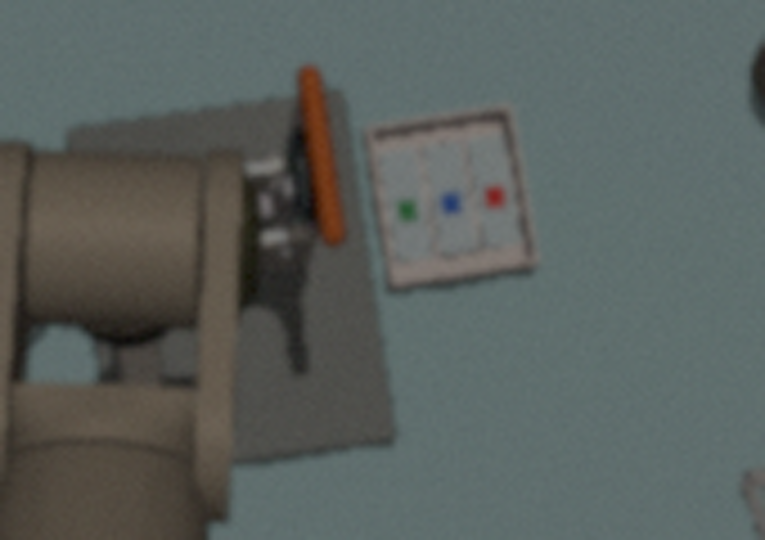

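>>> play_rows --pt "5 0 0 0" --pt "10 0 0 0" --pt "20 0 0 0" --pt "20 0 0 0" --pt "0 0 0 0"

```text
time: 9.75
tcp_pos: [466.6, 80.5, 194.1]
eef_rot: [-180.0, 0.0, -173.8]
contact_force: [-0.0, 0.6, 0.2]
opening: 0.002
```

```bash
python3 - <<'E'
from h import *
np.set_printoptions(precision=1,suppress=True)
s=r.state();print(s["tcp_pos"],s["eef_rot"],s["contact_force"],s["ft_torque"])
for n,(a,b,c,d) in(("side",(165,235,290,365)),("top",(130,250,240,410))):
    im=r.capture(n)[:,:,::-1]; f=8 if n=="side" else 4.7
    cv2.imwrite(f"pics/{n}11.png",cv2.resize(im[a:b,c:d],None,fx=f,fy=f,interpolation=cv2.INTER_CUBIC))
def c(q):q=proj("side",q);return ((q-np.array([290,165])+.5)*8-.5).round()
x=np.array([-.993,-.113,0])
for k in (0,40,45,50,55):
    b=np.array([491.5,83,0])-k*x; print(k,c(b+[0,0,205]),c(b+[0,0,188]),c(b+[0,0,172]))
E
```

```text
[466.6  80.5 194.1] [-180.     0.  -173.8] [-0.   0.6  0.2] [-0.  -0.1 -0. ]
0 [205. 120.] [206. 153.] [207. 183.]
40 [304. 105.] [305. 138.] [305. 168.]
45 [317. 103.] [317. 136.] [317. 166.]
50 [329. 101.] [329. 134.] [330. 165.]
55 [342. 100.] [342. 132.] [342. 163.]
```

View pics/side11.png

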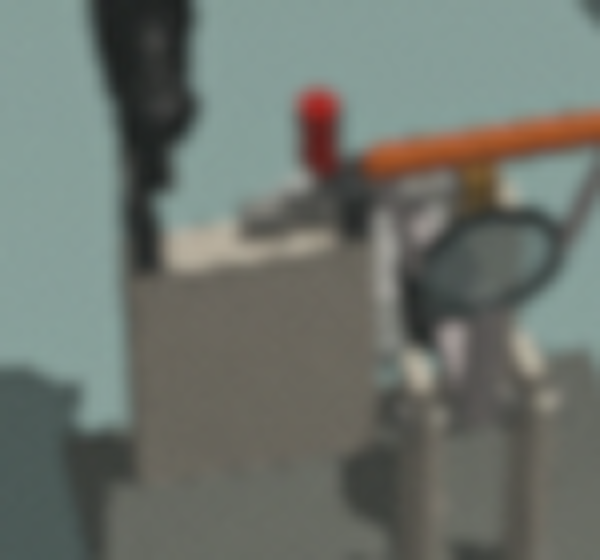

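View pics/top11.png

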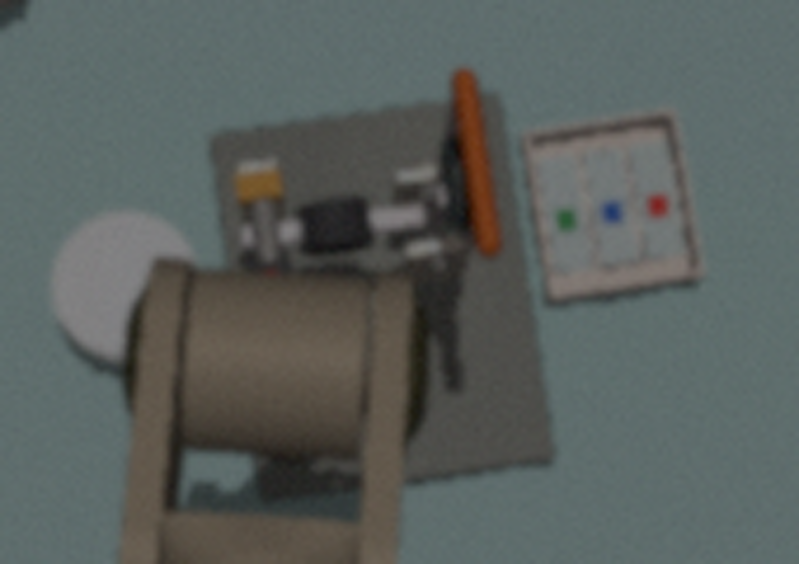

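```bash
python3 - <<'E'
from h import *
np.set_printoptions(precision=1,suppress=True)
def c(q):q=proj("side",q);return ((q-np.array([290,165])+.5)*8-.5).round()
a=np.radians(186.2)
x=np.array([np.cos(a),np.sin(a),0]);y=np.array([np.sin(a),-np.cos(a),0])
p=np.array([466.6,80.5,194.1])
for z in (-10,-19,-25,-30):
  for s in(-14,0,14):
   print(z,s,c(p+11*x+s*y+[0,0,z]),c(p-11*x+s*y+[0,0,z]))
inv=lambda u,v:(290+(u+.5)/8-.5,165+(v+.5)/8-.5)
for nm,u,v,z in [("farstapleTL",340,157,163),("farstapleTR",372,155,163),("barend",368,160,274),("near ped top corner",135,265,140)]:
    w=onz("side",*inv(u,v),z);d=w-np.array([491.5,83,0]);print(nm,w,"along push",-d@x,"xs",d@y)
E
python3 - <<'E'
import cv2
a=cv2.imread('pics/side0.png')
E
```

```text
-10 -14 [123. 196.] [178. 188.]
-10 0 [117. 173.] [172. 165.]
-10 14 [111. 150.] [165. 142.]
-19 -14 [124. 213.] [179. 205.]
-19 0 [118. 190.] [172. 182.]
-19 14 [112. 167.] [166. 159.]
-25 -14 [125. 224.] [179. 216.]
-25 0 [119. 201.] [173. 193.]
-25 14 [113. 178.] [167. 171.]
-30 -14 [125. 233.] [180. 225.]
-30 0 [119. 210.] [173. 202.]
-30 14 [113. 188.] [167. 180.]
farstapleTL [546.9 103.1 163. ] along push 57.21953436241138 xs 13.961249267443183
farstapleTR [559.9 102.8 163. ] along push 70.16976761563915 xs 12.336187848217783
barend [543.1 -26.6 274. ] along push 39.482188470071414 xs -114.5667055653705
near ped top corner [460.5  72.7 140. ] along push -31.907847952495068 xs -6.885346121949622
```

```bash
python3 - <<'E'
from h import *
np.set_printoptions(precision=1,suppress=True)
a=cv2.imread('pics/top0.png')[155:245,280:325]
im=r.capture("top")[:,:,::-1];cv2.imwrite("pics/top12full.png",im);b=im[155:245,280:325]
d=np.hstack([a,b]);d=cv2.convertScaleAbs(cv2.resize(d,None,fx=6.6,fy=6.6,interpolation=cv2.INTER_CUBIC),alpha=1.6)
cv2.imwrite("pics/cmp12.png",d)
x=np.array([-.993,-.113,0])
def c(q):q=proj("top",q);return ((q-np.array([280,155])+.5)*6.6-.5).round()
for nm,k,z in [("knob",0,205),("tip-37",0,150)]: print(nm,c(np.array([491.5,83,z])-k*x))
for k in range(60,150,10): print(k,c(np.array([491.5,83,157])-k*x))
E
```

```text
knob [132. 346.]
tip-37 [136. 360.]
60 [117. 215.]
70 [114. 192.]
80 [111. 168.]
90 [108. 144.]
100 [105. 121.]
110 [102.  97.]
120 [99. 73.]
130 [96. 50.]
140 [93. 26.]
```

View pics/cmp12.png

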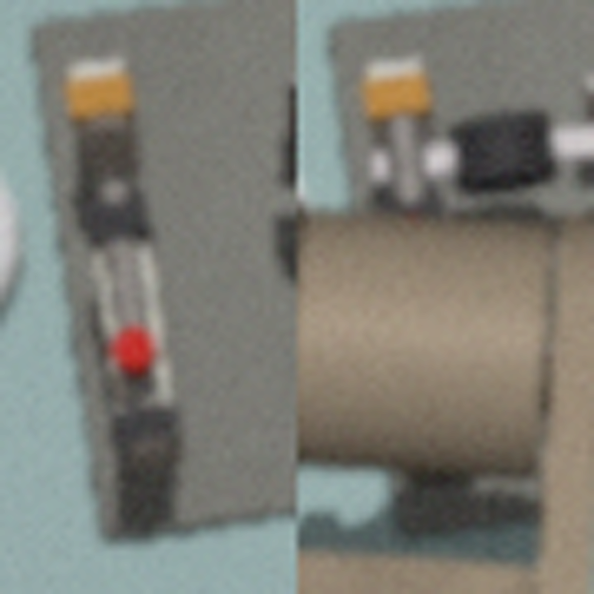

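>>> play_rows --pt "-10 0 -5 0" --pt "-15 0 0 0" --pt "-15 0 0 0" --pt "-7 0 0 0" --pt "-2 0 0 0"

```text
time: 10.4
tcp_pos: [516.8, 85.9, 198.5]
eef_rot: [-180.0, -0.1, -173.8]
contact_force: [-6.3, -1.8, 4.0]
opening: 0.001
```

>>> play_rows --pt "-2 0 0 0" --pt "-2 0 0 0" --pt "0 0 0 0"

```text
time: 10.7
tcp_pos: [517.1, 86.0, 198.5]
eef_rot: [-180.0, -0.5, -173.7]
contact_force: [-17.3, -5.3, 8.3]
opening: -0.001
```

```bash
python3 - <<'E'
from h import *
np.set_printoptions(precision=2,suppress=True)
s=r.state();print(s["tcp_pos"],s["eef_rot"],s["contact_force"],s["ft_torque"])
im=r.capture("side")[:,:,::-1];cv2.imwrite("pics/side13.png",cv2.resize(im[165:235,290:365],None,fx=8,fy=8,interpolation=cv2.INTER_CUBIC))
E
```

```text
[517.12  86.04 198.54] [-179.97   -0.54 -173.74] [-17.32  -5.3    8.31] [-0.73  2.8   0.05]
```

View pics/side13.png

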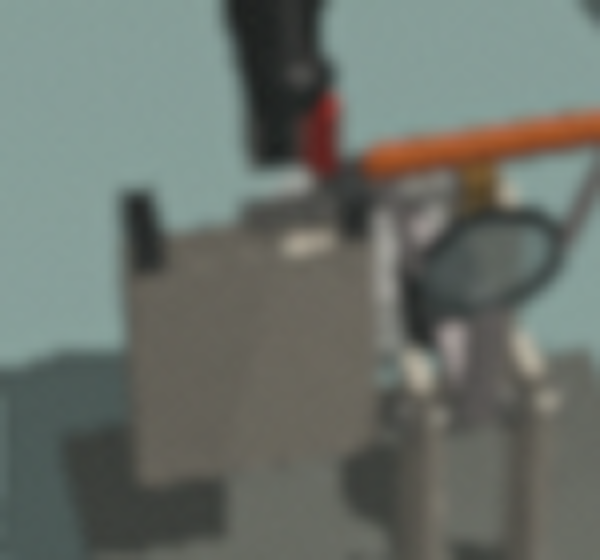

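>>> play_rows --pt "4 0 0 0" --pt "20 0 0 0" --pt "40 0 0 0" --pt "40 0 -20 0" --pt "0 0 -40 0"

```text
time: 11.25
tcp_pos: [410.4, 75.6, 256.0]
eef_rot: [179.9, -0.7, -173.8]
contact_force: [1.0, -0.2, 0.9]
opening: -0.001
```

```bash
python3 - <<'E'
from h import *
np.set_printoptions(precision=1,suppress=True,linewidth=150)
s=r.state();print(s["tcp_pos"],s["contact_force"])
im0=cv2.imread('pics/top0.png');im=r.capture("top")[:,:,::-1].copy();cv2.imwrite("pics/top14full.png",im)
cv2.imwrite("pics/top14.png",cv2.convertScaleAbs(cv2.resize(np.hstack([im0[155:245,280:325],im[155:245,280:325]]),None,fx=6.6,fy=6.6,interpolation=cv2.INTER_CUBIC),alpha=1.6))
x=np.array([-.993,-.113,0])
# profile along bolt top line z=157, mean over +-2mm lateral
y=np.array([.113*-1,.993,0])
for nm,I in(("start",im0),("now",im)):
  g=I.astype(np.float32)
  print(nm)
  for k in range(50,140,3):
    v=[]
    for l in(-2,0,2):
      q=proj("top",np.array([491.5,83,157])-k*x+l*y); v.append(cv2.getRectSubPix(g,(1,1),(float(q[0]),float(q[1])))[0,0])
    print(k,np.mean(v,0),end="; ")
  print()
side=r.capture("side")[:,:,::-1];cv2.imwrite("pics/side14.png",cv2.resize(side[155:255,285:365],None,fx=6,fy=6,interpolation=cv2.INTER_CUBIC))
E
```

```text
[410.4  75.6 256. ] [ 1.  -0.2  0.9]
start
50 [59.6 59.7 60.9]; 53 [45.4 44.8 45.5]; 56 [41.4 39.7 40.6]; 59 [41.8 40.1 40.6]; 62 [45.5 44.7 46.1]; 65 [57.5 57.6 59.6]; 68 [70.6 72.2 75.2]; 71 [74.6 77.3 79.9]; 74 [63.8 66.5 67.9]; 77 [48.5 50.2 53.2]; 80 [43.8 46.5 50.4]; 83 [40.3 44.4 47.4]; 86 [40.2 44.  48.3]; 89 [41.  45.6 48.6]; 92 [41.9 45.6 49.8]; 95 [47.1 50.9 56.2]; 98 [56.1 61.7 67.7]; 101 [55.6 67.5 79.4]; 104 [46.8 73.1 94.6]; 107 [ 41.2  80.3 108.4]; 110 [ 41.6  84.2 114.5]; 113 [ 42.7  84.4 114.9]; 116 [ 54.9  89.1 116. ]; 119 [ 86.9 104.7 118.6]; 122 [109.3 116.  118.8]; 125 [96.9 99.8 99.9]; 128 [75.  78.7 79.2]; 131 [70.7 73.8 74. ]; 134 [70.8 73.6 73.8]; 137 [69.7 72.9 73.5]; 
now
50 [ 27.8  30.9 121. ]; 53 [ 27.2  29.7 121.2]; 56 [ 27.3  30.3 117.1]; 59 [ 32.3  34.1 100.1]; 62 [41.8 41.8 72.7]; 65 [57.8 58.  64.4]; 68 [74.8 76.2 78.6]; 71 [81.  83.7 86.9]; 74 [81.9 85.3 88.1]; 77 [81.3 83.5 86.8]; 80 [80.5 82.2 85.1]; 83 [79.5 81.8 84.2]; 86 [79.1 82.  84.7]; 89 [81.3 83.7 87.6]; 92 [80.7 83.3 85.8]; 95 [81.3 83.3 86. ]; 98 [77.8 80.  84.5]; 101 [67.4 76.  86.4]; 104 [50.5 75.3 96.6]; 107 [ 43.4  81.1 110.4]; 110 [ 43.4  85.3 115.8]; 113 [ 45.   86.4 117. ]; 116 [ 53.8  88.2 115.3]; 119 [ 85.4 103.6 117.7]; 122 [109.4 115.6 119.5]; 125 [ 97.6 100.4 100.9]; 128 [76.  79.3 80. ]; 131 [71.3 74.8 75. ]; 134 [71.  74.3 74.8]; 137 [70.5 73.7 73.6];
```

View pics/top14.png

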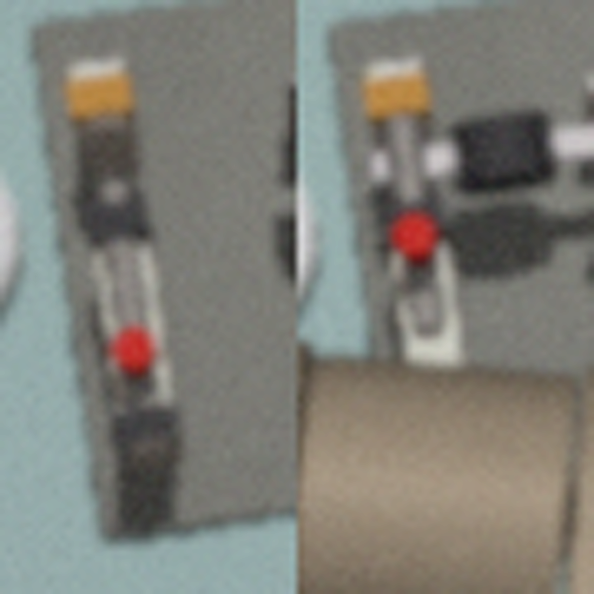

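View pics/side14.png

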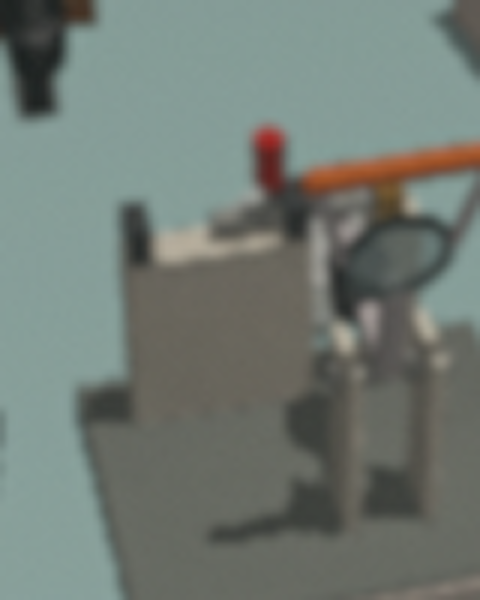

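>>> play_rows --pt "0 0 0 0" --pt "0 0 0 0" --pt "0 0 0 0"

```text
time: 11.65
tcp_pos: [417.3, 75.2, 258.1]
eef_rot: [180.0, -0.1, -173.8]
contact_force: [0.8, 0.5, 0.4]
opening: -0.0
```

```bash
python3 - <<'E'
from h import *
s=r.state();print(s["time"],s["tcp_pos"],s["contact_force"])
a=cv2.imread("pics/side0.png");b=r.capture("side")[:,:,::-1].copy();cv2.imwrite("pics/side15.png",b)
E
```

```text
11.65 [417.2681736   75.15099306 258.0731015 ] [0.8211237  0.50117716 0.35098225]
```

View pics/side15.png

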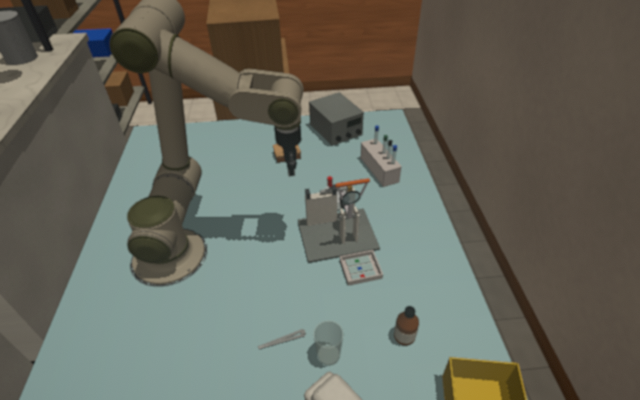

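The picture shows the grip bar still up at (350,183) and the knob beside the far staple at (330,181). The tray, bottle, beaker and tweezers are where they started, and the gripper is clear of everything, so I'm handing in.

```bash
python3 -c "
from station import r
print(r.job_done())"
```

```text
the job is handed in; nothing more can be done
None
```

The magnifier is parked: the arm rests fully up by itself and the bolt is pushed against its end stop. I handed the job in at about 11.7 s.

**Arm:** I gripped the orange bar and lifted it along its arc to about 0.75 rad, past the balance point. I then let go and moved straight up, and the arm went on up by itself. In the picture the bar sits where 1.45 rad predicts, and it stayed there untouched before I went to the bolt.

**Bolt:** I pushed the red knob with closed fingers until it hit a hard stop. A second push, 5 mm higher and up to about 17 N, stopped at the same place. The first push peaked at about 38 N sideways (44 N with the upward part), well under the 120 N wrist limit.

**A measurement that disagreed:** the knob moved only about 45–47 mm, not 55. The start picture has the tip about 25–28 mm from the keeper mouth instead of 37, so the bolt seems to have started about 9 mm forward. From those pictures the travel comes out at roughly 55 mm, at its stop, with an error of about 3 mm. I could not see the tip coming out of the far end of the keeper, because the brass hides it.

**At the end:** the gripper was clear with about 1 N or less on the force reading. The tray, beaker, bottle and tweezers looked unmoved in the last picture. The arm partly hid the slide box and the stand hid the petri dishes there, but nothing came near them.

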